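# Wedge the stuck ice mould open evenly

## Robot

A 6-joint arm with a two-finger parallel gripper is mounted at the origin on the work surface. World frame = base frame: x ahead of the robot, y to its left, z up, the work surface at z = 0. Lengths are in mm, angles in rad, forces in N, time in s.
With the tool pointing down it reaches from about 400 to 925 mm from the base axis. Payload 12.5 kg.
Tool frame: the origin (TCP) lies midway between the tips of the shut fingers; the grasp point (between the pads) lies 19 mm behind it (env.grip_depth is the distance from the TCP to the grasp point, in mm); z points along the fingers, y is the line along which they close (so a half turn about z gives the same grasp; the last joint's range is limited). The gripper opens to 95 mm and grips with 3 to 60 N. Pads are 20 mm wide; open, the fingers measure 119 mm over their backs; the gripper's body (75 mm by 180 mm) begins 59 mm behind the grasp point.
Start: joints at [-1.279, 0.491, 1.559, -0, 1.092, -0.106], TCP at [242.144, -576.209, 186.161] pointing down, gripper open.
Joint ranges: [-3.1, 3.1], [-0.84, 2.19], [0.05, 2.79], [-1.13, 4.28], [0.06, 2.93], [-2.69, 2.69]. Speed limits (rad/s): [2.22, 2.22, 2.79, 3.14, 3.14, 3.14].

## Interface

Orientations are given as [roll, pitch, yaw] about the fixed x, y, z axes, in that order (R = Rz(yaw) Ry(pitch) Rx(roll)).
In Python, from cell import monitor, viewer, order, env gives the robot as it stands.
- The arm moves only by the tool move_arm, never from a script. Its argument "moves" is one flat list of numbers, 4 for each row, row after row: the shift along the tool's x, y, z normalised to -1 to 1, where 1 is 0.15 m, then the turn about the tool's z normalised to -1 to 1, where 1 is pi/2 rad. A call has 1 to 10 rows; each row shifts and turns the commanded pose from where the row before left it, along the tool's axes as they then stand; what a row does not reach is not made up. A row lasts 1/8 s, in which the tool goes at most 62.5 mm and 10.7 degrees, less where a joint would pass 70% of its speed; a pose out of reach is approached as far as the arm can. A call with a number of a shift or a turn outside -1 to 1 is refused whole. A call with a gripper value outside its range is refused whole. "claw" is the finger opening in mm, from 0 to 95.1, set as the call begins (left out, the last holds). The fingers move at their own pace and stop on an object; the grip force is fixed at half the most. Time passes only in rows, so rows that do not move let the fingers close. It gives the time, the measured TCP pose, the force, the opening and the grip force at its end, in the units of the state.
- monitor.state(): the state, without advancing time (a new reading comes with each control period).
- viewer.read_camera(name): name is "side" or "top"; returns the picture (420x560x3 uint8, red, green, blue); there is no depth.
- viewer.camera_info(name): a dict with "K" (3x3 intrinsics, pixels), "camera_from_world" (4x4, takes a point from world to camera coordinates). Camera axes: x right, y down, z forward; pixel columns grow to the right and rows downward; lengths in mm; the calibration is good to about 2 mm. A picture is of the moment at which its call begins. camera_info takes no time and is no camera call.
- order.job_done(): hands the job in; it is judged then, once.
The state is a dict: "t": time; "joints": joint angles; "qvel": joint speeds; "tau": joint torques, N m; "eef_pos": TCP position; "tcp_rot": TCP orientation; "ft_force": force on the tool from outside, world axes, zero at the start; "moment": the same for the moment, N m; "opening": opening from 0.0 (shut) to 1.0 (fully open); "grip_force": force on a finger pad.
Only numpy, scipy, OpenCV 4.12 (cv2) and the standard library are available. Lean on these libraries where they do the work, as an engineer would, in place of code of your own. Each camera call takes 0.05 s, during which the arm holds its last target. There are 200 camera calls.

## Task

The two halves of the ice mould are stuck together. Take the steel wedge with the oblong wooden handle from the tool rack and work it down into the two notches of the mould's seam in turn, only part way (to a seam of some 12 mm) at the first end, then at the other end, then back again, so that the halves never go more than 10 degrees out of parallel and end with the seam at least 16 mm wide at both ends. Leave the wedge standing upright deep in whichever notch you did last and let go of it; do not push the mould with the gripper, and leave the sugar bowl and the glass jar where they stand.

Things in the scene. Friction and masses are not known exactly. Their poses are not given: they have to be found in the camera images.
- wedge: Steel wedge hanging in the rack, handle up. Origin: middle of its collar's underside; z up the handle, y along the cutting edge. Collar 46 (x) x 50 (y) x 8 mm. Above it an oblong wooden handle 28 (x) x 36 (y) mm, from 8 to 68 mm above the origin. Below it the blade, 26 mm wide (y), 70 mm long, its two faces tapering evenly from 27 mm thick (x) to a 3 mm tip 70 mm below the origin. 0.18 kg.
- rack: Fixed wooden rack, 70 (x) x 220 (y) x 90 mm, origin under its middle. Three openings 30 x 40 mm at y = -70, 0, 70 mm; in each a tool hangs by its collar on the 90 mm high top, order varies: the wedge, a muddler (round knob, round collar), a spreader (16 mm round stick). The wedge's x, y are parallel to the rack's: neighbours lie along y, so grip the handle across x. Lift 75 mm to clear.
- mould: Aluminium ice mould, 100 (x) x 140 (y) mm, top 92 mm above the counter, on a fixed grey base 190 x 170 x 12 mm. Origin under the base's middle; y along the upright seam (plane x = 0, 2 mm wide), x from front half to back half. Two V notches in the seam's top at y = 42 (left) and -42 mm (right): 40 mm long (y), 16 mm wide (x) at the top, down to the 2 mm seam at 16 mm depth.
- front_left (a point): Point on the front half's seam face, in the middle of the left notch (y = 42 mm), level with the mould's top; moves with that half. The notch's middle is half way between it and back_left. Both halves slide apart (up to 16 mm each) and can skew, stiffly as in thick grease (a wedge going down at 30 mm/s needs some 10 to 15 N), and stay where they are left.
- back_left (a point): The same point on the back half. Its distance from front_left is the seam's width at the left end. The wedge's tip at a depth of d mm below the top (d over 16, cutting edge along the seam) opens its end to about 3 + 0.34 x (d - 16) mm and the other end by about a tenth as much; at d = 70 the collar meets the top.
- front_right (a point): As front_left, at the right notch (y = -42 mm). Both notches are lined with dark rubber. A full push with the other end closed would skew the halves by 10 degrees or more; one with the tip 42 mm deep skews them by about 6 degrees.
- back_right (a point): As back_left, at the right notch. Its distance from front_right is the seam's width at the right end.
- sugar_bowl: Blue ceramic sugar bowl with lid and knob, 90 mm across, 83 mm tall, standing on the counter. Origin: middle of its underside.
- jar: Squat glass jar with a wire clamp lid, 100 mm across, 91 mm tall, standing on the counter. Origin: middle of its underside.
Mind the look-alikes: they are no part of the job. What is shaped like the wedge but green or yellow is not meant.

How it is judged (in metres and radians):
On the way, in this order (a step that is already met when the one before it is completed fails the run):
1. the wedge, in the mould's seam, has opened one end to at least 8 mm (z of wedge in the frame of mould below 0.15 m and horizontal distance between wedge and mould below 0.068 m and (distance between front_left and back_left above 0.008 m or distance between front_right and back_right above 0.008 m)), for 0.1 s.
2. the wedge, in the seam, has opened the other end to at least 8 mm too, with neither end at 16 mm yet (z of wedge in the frame of mould below 0.15 m and horizontal distance between wedge and mould below 0.068 m and distance between front_left and back_left above 0.008 m and distance between front_right and back_right above 0.008 m and not (distance between front_left and back_left above 0.016 m) and not (distance between front_right and back_right above 0.016 m)), for 0.1 s.
3. the wedge, in the seam, has opened both ends to at least 16 mm (z of wedge in the frame of mould below 0.15 m and horizontal distance between wedge and mould below 0.068 m and distance between front_left and back_left above 0.016 m and distance between front_right and back_right above 0.016 m), for 0.1 s.
At the end, for the whole second after the job is handed in: The seam is at least 16 mm wide at both ends; the wedge stands let go and at rest in a notch of the mould, within about 11 degrees of upright, its collar less than 30 mm above the top of the mould (distance between front_left and back_left above 0.016 m and distance between front_right and back_right above 0.016 m and z of wedge in the frame of mould below 0.122 m and horizontal distance between wedge and mould below 0.068 m and angle between wedge's own z axis and vertical below 0.2 rad and linear speed of wedge below 0.02 m/s and contact force between the fingers and wedge below 0.1 N); the robot touches nothing.
It fails at once if the two halves are more than 10 degrees out of parallel (angle between the x axis of front_left and the x axis of back_left, either way round above 0.1745 rad).
It fails at once if the gripper pushes on the mould with more than 8 N (contact force between any of the fingers, the arm and mould above 8 N).
It fails at once if the sugar bowl or the jar is moved by more than 20 mm or tipped (distance of any of sugar_bowl, jar from where it was at the start of the episode above 0.02 m or angle between any of sugar_bowl, jar's own z axis and vertical above 0.3 rad).
It also fails if it takes over 54 s, if anything falls off the work surface, if the arm or the gripper's body presses on something with over 40 N, if the wrist force passes 120 N, or if a joint passes its speed limit or range.

## Working session

There is one attempt and no reset: what is moved stays moved. The work goes in short steps, Python scripts to look and compute and a tool call to move; the robot and the scene stay as the last step left them, time stands still between calls to the robot, and variables do not carry over. Pictures are saved under pics/ and viewed, at most 10 in all, crops included, and the job is handed in when it is done.

Besides the shell and the picture viewer there is one more tool, called as name(argument=value, ...) on one line, values as JSON. move_arm: Moves the arm, as the interface text tells. Scaled input: -1 to 1 covers 0.15 m each way for a shift and pi/2 rad each way for a turn. Its arguments: {"type":"object","properties":{"moves":{"type":"array"},"claw":{"type":"number"}},"required":["moves"]}

```bash
mkdir -p pics
python3 - <<'E'
from cell import monitor, viewer, order, env
import cv2, numpy as np
np.set_printoptions(suppress=True,precision=3)
for n in ("side","top"):
    im=viewer.read_camera(n); cv2.imwrite(f"pics/{n}0.png",im[:,:,::-1])
    i=viewer.camera_info(n); print(n,np.array(i["K"]),np.array(i["camera_from_world"]))
print(monitor.state(),env.grip_depth)
E
```

```text
side [[385.802   0.    278.37 ]
 [  0.    385.802 213.892]
 [  0.      0.      1.   ]] [[   0.991   -0.132    0.018 -503.977]
 [  -0.086   -0.735   -0.673  164.166]
 [   0.102    0.665   -0.74   824.067]
 [   0.       0.       0.       1.   ]]
top [[484.186   0.    277.013]
 [  0.    484.186 210.22 ]
 [  0.      0.      1.   ]] [[   0.011   -1.      -0.005   59.365]
 [  -0.997   -0.011   -0.082  512.616]
 [   0.082    0.005   -0.997 1177.658]
 [   0.       0.       0.       1.   ]]
{'t': 0.1, 'joints': array([-1.279,  0.491,  1.559, -0.   ,  1.092, -0.106]), 'qvel': array([ 0.   , -0.001,  0.   , -0.002, -0.   , -0.   ]), 'tau': array([  0.002, -61.362, -25.861,   0.069,   0.047,  -0.   ]), 'eef_pos': array([ 242.082, -575.946,  185.628]), 'tcp_rot': array([-3.141, -0.   ,  0.398]), 'ft_force': array([-0.026, -0.595, -0.661]), 'moment': array([-0.061,  0.027,  0.02 ]), 'grip_force': 0.0, 'opening': 1.001187568466588} 18.8
```

View pics/side0.png

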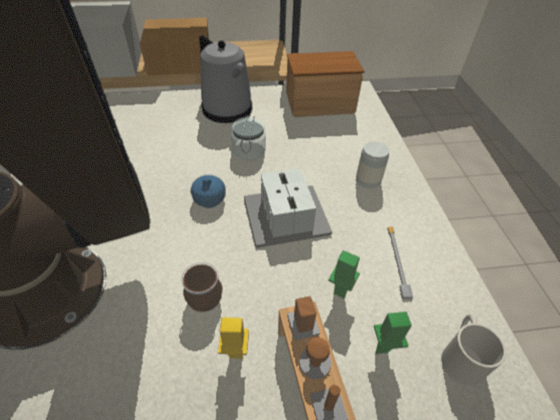

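View pics/top0.png

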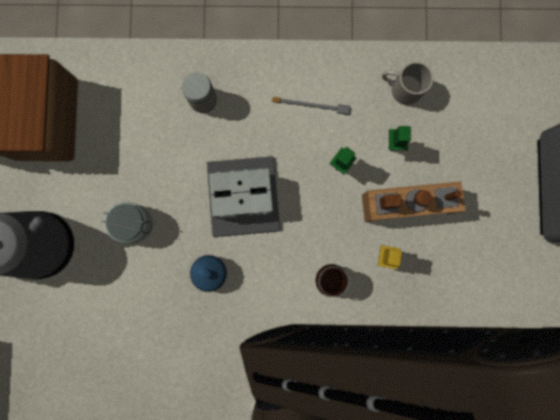

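The wedge (oblong handle) hangs in the rack's left opening, at about (391,201) in the top view and (305,313) in the side view. The mould is at about (241,193) in the top view, with dark notches near (224,193) and (258,190). The green and yellow wedges are look-alikes. I'll take a closer crop next.

```bash
cat > h.py <<'E'
from cell import monitor, viewer, order, env
import cv2, numpy as np
np.set_printoptions(suppress=True,precision=2)
def ray(cam,u,v,z):
    i=viewer.camera_info(cam);T=np.array(i["camera_from_world"]);R,t=T[:3,:3],T[:3,3]
    c=-R.T@t; d=R.T@np.linalg.inv(i["K"])@[u,v,1]
    return c+d*(z-c[2])/d[2]
def pix(cam,p):
    i=viewer.camera_info(cam);T=np.array(i["camera_from_world"])
    q=np.array(i["K"])@(T[:3,:3]@p+T[:3,3]);return q[:2]/q[2]
E
python3 - <<'E'
from h import *
a=cv2.imread("pics/top0.png")
c1=cv2.resize(a[150:242,200:285],None,fx=6,fy=6,interpolation=2)
c2=cv2.resize(a[170:230,355:475],None,fx=6,fy=6,interpolation=2)
b=np.zeros((590,800,3),np.uint8)
c1=cv2.resize(a[155:237,203:283],(400,410),interpolation=2); c2=cv2.resize(a[177:225,360:468],(540,240),interpolation=2)
cv2.imwrite("pics/c1.png",c1)
cv2.imwrite("pics/c2.png",c2)
hsv=cv2.cvtColor(a,cv2.COLOR_BGR2HSV)
E
```

```text
(no output)
```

View pics/c1.png

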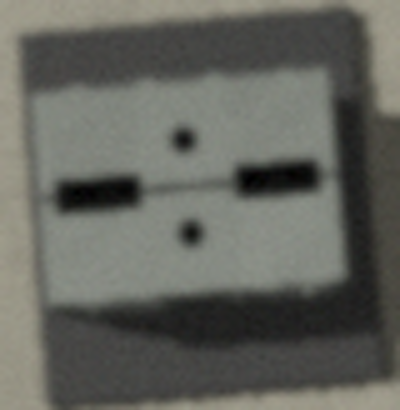

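View pics/c2.png

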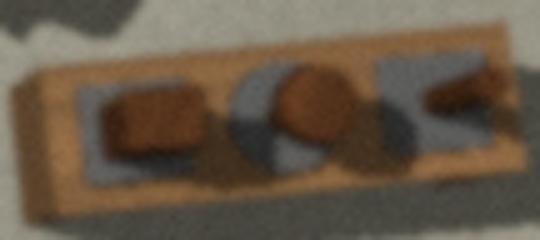

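Run:
```python
from h import *
a=cv2.imread("pics/top0.png")
g=a.max(2)[180:206,212:270].astype(float)
w=np.clip(90-g,0,None); w[g>60]=0
n,l,s,c=cv2.connectedComponentsWithStats((g<55).astype(np.uint8))
for k in range(1,n):
    if s[k,4]>20:
        u,v=c[k]+[212,180]; print("notch",s[k],u,v,ray("top",u,v,92),ray("top",u,v,86))
for nm,p,z in [("rackTL",(45,70),90),("TR",(507,25),90),("BR",(527,170),90),("BL",(55,214),90),("handTL",(112,95),158),("handTR",(207,88),158),("handBR",(207,146),158),("handBL",(112,157),158),("colBL",(90,185),98),("colTL",(78,88),98)]:
    u,v=np.array(p)/5+[360,177]-.4; print(nm,ray("top",u,v,z))
# side view check: wedge handle hue mask
for n,p in (("A",(305,313)),): print(ray("side",*p,158))
for n,p in (("m",(-10,0)),): pass
```

```text
notch [38  8 16  6 74] 257.8918918918919 190.28378378378378 [552.41 109.71  92.  ] [553.15 109.98  86.  ]
notch [ 3 11 16  6 81] 222.2962962962963 193.48148148148147 [544.02 192.8   92.  ] [544.72 193.52  86.  ]
rackTL [ 554.61 -149.2    90.  ]
TR [ 578.07 -365.36   90.  ]
BR [ 510.05 -373.29   90.  ]
BL [ 487.16 -153.54   90.  ]
handTL [ 535.36 -166.01  158.  ]
handTR [ 538.89 -207.71  158.  ]
handBR [ 513.31 -207.45  158.  ]
handBL [ 508.03 -165.82  158.  ]
colBL [ 500.26 -168.28   98.  ]
colTL [ 545.35 -162.99   98.  ]
[ 522.43 -201.33  158.  ]
```

move_arm(moves=[0, 0, -0.1, -0.1163, 0, 0, -0.1, -0.1163, 0, 0, -0.1, -0.1163, 0, 0, -0.1, -0.1163, 0, 0, -0.1, -0.1163, 0, 0, -0.1, -0.1163, 0, 0, -0.1, -0.1163])

```text
t: 0.98
eef_pos: [242.1, -576.0, 291.3]
tcp_rot: [-3.141, -0.001, 1.683]
ft_force: [-0.3, -0.4, 0.2]
opening: 1.003
grip_force: 0.0
```

move_arm(moves=[0.2365, 0.2143, 0, 0, 0.2365, 0.2143, 0, 0, 0.2365, 0.2143, 0, 0, 0.2365, 0.2143, 0, 0, 0.2365, 0.2143, 0, 0, 0.2365, 0.2143, 0, 0, 0.2365, 0.2143, 0, 0, 0.2365, 0.2143, 0, 0, 0.2365, 0.2143, 0, 0, 0.2365, 0.2143, 0, 0])

```text
t: 2.22
eef_pos: [525.0, -188.1, 290.9]
tcp_rot: [-3.141, -0.0, 1.677]
ft_force: [0.1, 0.2, -0.4]
opening: 0.997
grip_force: 0.0
```

move_arm(moves=[0, 0, 0, 0, 0, 0, 0, 0])

```text
t: 2.48
eef_pos: [524.1, -189.6, 290.9]
tcp_rot: [-3.141, -0.0, 1.677]
ft_force: [0.0, 0.2, -0.2]
opening: 0.998
grip_force: 0.0
```

move_arm(moves=[0, 0, 0.3, 0, 0, 0, 0.3, 0, 0, 0, 0.3, 0, 0, 0, 0.2, 0, 0, 0, 0.1, 0, 0, 0, 0, 0])

```text
t: 3.22
eef_pos: [524.0, -190.1, 110.9]
tcp_rot: [-3.141, -0.0, 1.676]
ft_force: [0.3, -0.0, 1.0]
opening: 1.003
grip_force: 0.0
```

Run:
```python
from h import *
a=viewer.read_camera("side")[:,:,::-1]; b=viewer.read_camera("top")[:,:,::-1]
c=cv2.resize(a[250:400,230:380],(400,400),interpolation=2); d=cv2.resize(b[150:250,340:440],(400,400),interpolation=2)
cv2.imwrite("pics/g.png",np.hstack([c,d]))
```

```text
(no output)
```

View pics/g.png

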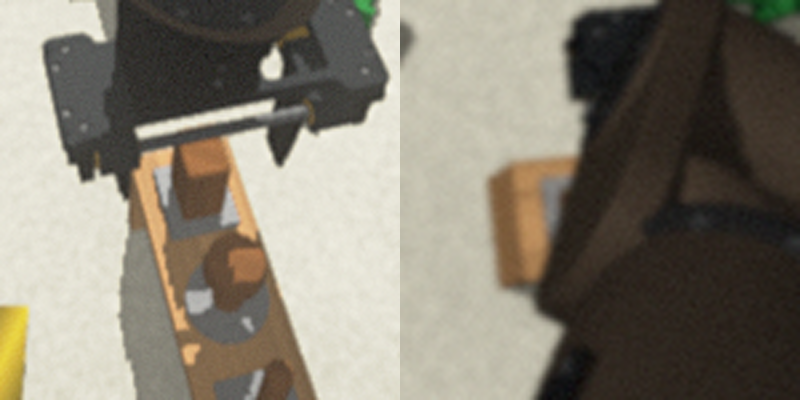

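The side crop shows the wedge's handle at about (200,180), between the open fingers. The next step is to close and lift.

move_arm(claw=0, moves=[0, 0, 0, 0, 0, 0, 0, 0, 0, 0, 0, 0, 0, 0, 0, 0, 0, 0, 0, 0, 0, 0, 0, 0])

```text
t: 4.08
eef_pos: [524.3, -189.5, 111.1]
tcp_rot: [-3.142, 0.0, 1.677]
ft_force: [0.5, 1.4, -0.1]
opening: 0.428
grip_force: 0.0
```

move_arm(moves=[0, 0, 0, 0, 0, 0, 0, 0, 0, 0, 0, 0, 0, 0, 0, 0])

```text
t: 4.58
eef_pos: [524.3, -189.5, 111.1]
tcp_rot: [-3.142, 0.0, 1.677]
ft_force: [1.0, -1.6, -1.1]
opening: 0.29
grip_force: 29.9
```

move_arm(moves=[0, 0, -0.15, 0, 0, 0, -0.2, 0, 0, 0, -0.25, 0, 0, 0, -0.2, 0, 0, 0, 0, 0])

```text
t: 5.2
eef_pos: [524.9, -189.8, 232.7]
tcp_rot: [3.139, 0.002, 1.677]
ft_force: [0.0, -0.5, -2.6]
opening: 0.294
grip_force: 29.9
```

move_arm(moves=[0.12, 0.025, 0, 0, 0.24, 0.05, 0, 0, 0.3, 0.06, 0, 0, 0.3, 0.06, 0, 0, 0.3, 0.06, 0, 0, 0.3, 0.06, 0, 0, 0.24, 0.05, 0, 0, 0.12, 0.02, 0, 0, 0.04, 0.012, 0, 0, 0, 0, 0, 0])

```text
t: 6.45
eef_pos: [552.4, 108.8, 230.7]
tcp_rot: [-3.141, 0.0, 1.677]
ft_force: [-0.8, -0.5, -2.1]
opening: 0.295
grip_force: 29.9
```

Run:
```python
from h import *
a=viewer.read_camera("side")[:,:,::-1]; b=viewer.read_camera("top")[:,:,::-1]
cv2.imwrite("pics/s2.png",a)
p=monitor.state()["eef_pos"]; print(p)
for z in (92,): print("R notch",pix("side",np.array([552.4,109.7,92])),"L",pix("side",np.array([544,192.8,92])),pix("side",np.array([548.2,151.3,92])))
t=p-[0,0,91.1]; print("tip",pix("side",t),"org",pix("side",p-[0,0,21.1]))
c=cv2.resize(a[110:250,210:360],(750,600*750//750 if 0 else 600),interpolation=2)
cv2.imwrite("pics/s2c.png",cv2.resize(a[120:240,220:360],(700,600),interpolation=2))
```

```text
[552.51 108.27 230.95]
R notch [291.71 202.67] L [283.01 178.54] [287.23 190.23]
tip [292.81 188.03] org [294.36 163.57]
```

View pics/s2c.png

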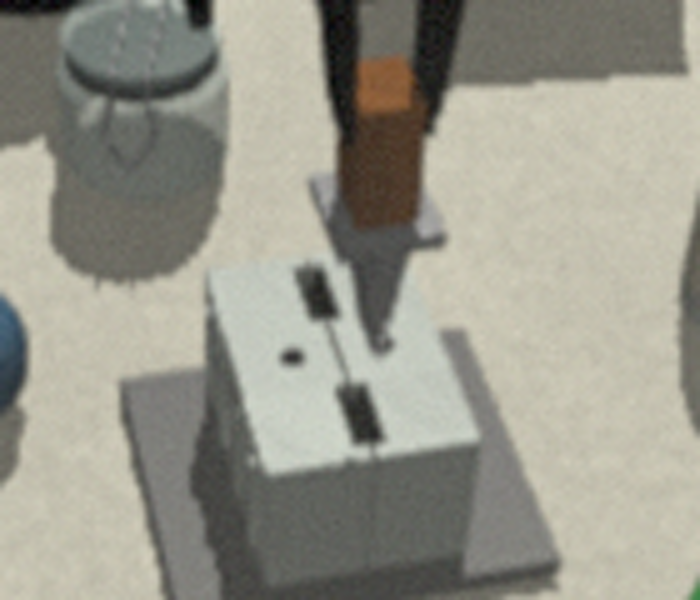

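The right notch appears at the predicted pixel (292,203). The wedge hangs upright above it, with its tip near (294,190), so I'll descend.

move_arm(moves=[0.008, 0, 0.1, 0, 0, 0, 0.15, 0, 0, 0, 0.1, 0, 0, 0, 0.04, 0, 0, 0, 0.025, 0, 0, 0, 0.025, 0, 0, 0, 0.025, 0])

```text
t: 7.42
eef_pos: [552.3, 110.3, 162.3]
tcp_rot: [3.141, 0.0, 1.677]
ft_force: [-3.8, -1.1, 8.9]
opening: 0.289
grip_force: 30.0
```

move_arm(moves=[0, 0, 0.025, 0, 0, 0, 0.025, 0, 0, 0, 0.025, 0, 0, 0, 0.025, 0, 0, 0, 0.02, 0, 0, 0, 0, 0, 0, 0, 0, 0])

```text
t: 8.3
eef_pos: [552.9, 110.4, 143.8]
tcp_rot: [3.14, 0.0, 1.677]
ft_force: [-0.5, -0.6, 0.7]
opening: 0.293
grip_force: 30.0
```

move_arm(moves=[0, 0, -0.05, 0, 0, 0, -0.12, 0, 0, 0, -0.15, 0, 0, 0, -0.1, 0, 0, 0, 0, 0])

```text
t: 8.93
eef_pos: [552.8, 110.4, 207.3]
tcp_rot: [3.14, 0.0, 1.677]
ft_force: [0.5, 0.1, -0.8]
opening: 0.291
grip_force: 30.0
```

Run:
```python
from h import *
a=viewer.read_camera("side")[:,:,::-1]; print(monitor.state()["eef_pos"])
cv2.imwrite("pics/s3c.png",cv2.resize(a[120:240,220:360],(700,600),interpolation=2))
```

```text
[552.37 110.37 206.38]
```

View pics/s3c.png

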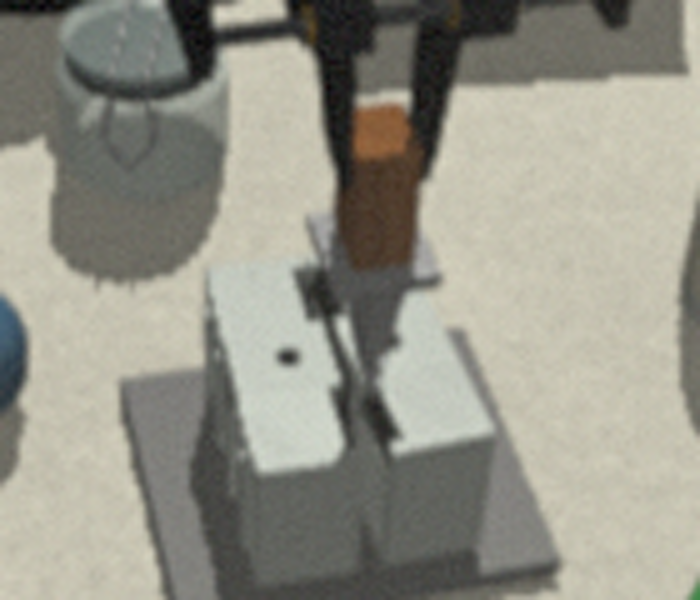

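The right end of the seam is open by about 10 mm, and the wedge is still upright in the grip. The left notch is next.

move_arm(moves=[0.13, 0, 0, 0, 0.18, 0, 0, 0, 0.16, 0, 0, 0, 0.082, 0, 0, 0, 0, 0, 0, 0, 0, 0, 0.1, 0, 0, 0, 0.1, 0, 0, 0, 0.03, 0, 0, 0, 0.025, 0, 0, 0, 0.025, 0])

```text
t: 10.22
eef_pos: [543.6, 192.5, 164.4]
tcp_rot: [-3.142, 0.0, 1.676]
ft_force: [-2.0, -0.2, 3.6]
opening: 0.294
grip_force: 30.0
```

move_arm(moves=[0, 0, 0.025, 0, 0, 0, 0.025, 0, 0, 0, 0.025, 0, 0, 0, 0.025, 0, 0, 0, 0.025, 0, 0, 0, 0.02, 0, 0, 0, 0, 0, 0, 0, 0, 0])

```text
t: 11.22
eef_pos: [544.0, 192.8, 142.7]
tcp_rot: [3.141, -0.0, 1.677]
ft_force: [0.8, 0.3, 0.5]
opening: 0.291
grip_force: 30.0
```

move_arm(moves=[0, 0, -0.05, 0, 0, 0, -0.12, 0, 0, 0, -0.15, 0, 0, 0, -0.1, 0, 0, 0, 0, 0, -0.13, 0, 0, 0, -0.18, 0, 0, 0, -0.16, 0, 0, 0, -0.082, 0, 0, 0, 0, 0, 0, 0])

```text
t: 12.48
eef_pos: [552.3, 109.5, 205.2]
tcp_rot: [-3.141, 0.0, 1.675]
ft_force: [1.2, 0.1, -1.8]
opening: 0.294
grip_force: 30.0
```

Run:
```python
from h import *
a=viewer.read_camera("side")[:,:,::-1]; print(monitor.state()["eef_pos"])
cv2.imwrite("pics/s4c.png",cv2.resize(a[120:240,220:360],(700,600),interpolation=2))
```

```text
[552.29 110.14 205.31]
```

View pics/s4c.png

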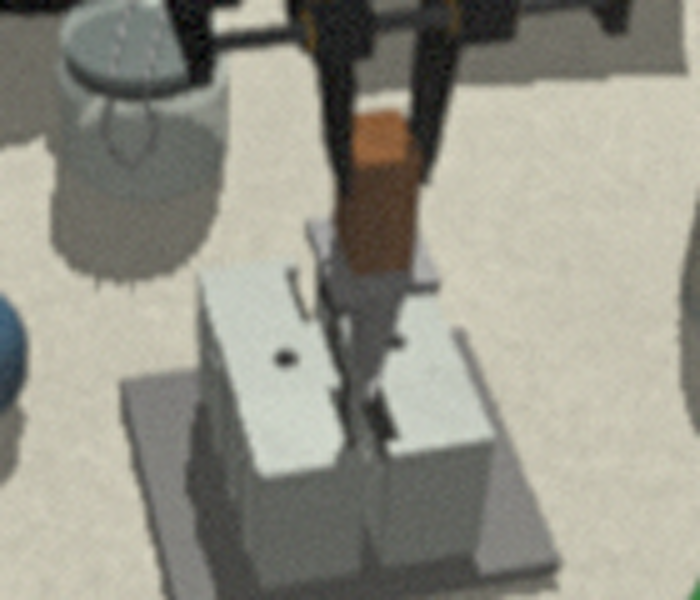

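Both ends are now open by about 11 mm with the halves nearly parallel, and the wedge is upright over the right notch. I'll push the right end deeper.

move_arm(moves=[0, 0, 0.08, 0, 0, 0, 0.15, 0, 0, 0, 0.12, 0, 0, 0, 0.04, 0, 0, 0, 0.025, 0, 0, 0, 0.025, 0, 0, 0, 0.025, 0, 0, 0, 0.025, 0, 0, 0, 0.025, 0, 0, 0, 0.025, 0])

```text
t: 13.78
eef_pos: [553.0, 110.3, 125.8]
tcp_rot: [3.139, 0.0, 1.677]
ft_force: [-0.3, -1.3, 9.4]
opening: 0.289
grip_force: 30.0
```

move_arm(moves=[0, 0, 0.025, 0, 0, 0, 0.02, 0, 0, 0, 0, 0, 0, 0, 0, 0])

```text
t: 14.28
eef_pos: [552.8, 110.3, 118.2]
tcp_rot: [3.14, 0.0, 1.677]
ft_force: [2.3, -0.4, 0.6]
opening: 0.292
grip_force: 30.0
```

move_arm(moves=[0, 0, -0.05, 0, 0, 0, -0.15, 0, 0, 0, -0.2, 0, 0, 0, -0.19, 0, 0, 0, 0, 0, 0.13, 0, 0, 0, 0.18, 0, 0, 0, 0.16, 0, 0, 0, 0.082, 0, 0, 0, 0, 0, 0, 0])

```text
t: 15.52
eef_pos: [543.1, 193.4, 205.5]
tcp_rot: [-3.14, 0.0, 1.678]
ft_force: [0.4, 0.3, -0.9]
opening: 0.297
grip_force: 30.0
```

move_arm(moves=[0, 0, 0.08, 0, 0, 0, 0.15, 0, 0, 0, 0.12, 0, 0, 0, 0.04, 0, 0, 0, 0.025, 0, 0, 0, 0.025, 0, 0, 0, 0.025, 0, 0, 0, 0.025, 0, 0, 0, 0.025, 0, 0, 0, 0.025, 0])

```text
t: 16.77
eef_pos: [544.2, 192.8, 126.1]
tcp_rot: [3.14, -0.0, 1.677]
ft_force: [-0.6, -0.1, 6.3]
opening: 0.291
grip_force: 30.0
```

move_arm(moves=[0, 0, 0.025, 0, 0, 0, 0.02, 0, 0, 0, 0, 0, 0, 0, 0, 0])

```text
t: 17.27
eef_pos: [543.9, 192.8, 118.7]
tcp_rot: [3.141, -0.0, 1.677]
ft_force: [2.7, -0.3, 0.1]
opening: 0.295
grip_force: 30.0
```

Run:
```python
from h import *
a=viewer.read_camera("side")[:,:,::-1]; print(monitor.state()["eef_pos"])
cv2.imwrite("pics/s5c.png",cv2.resize(a[120:240,220:360],(700,600),interpolation=2))
```

```text
[543.91 192.77 118.67]
```

View pics/s5c.png

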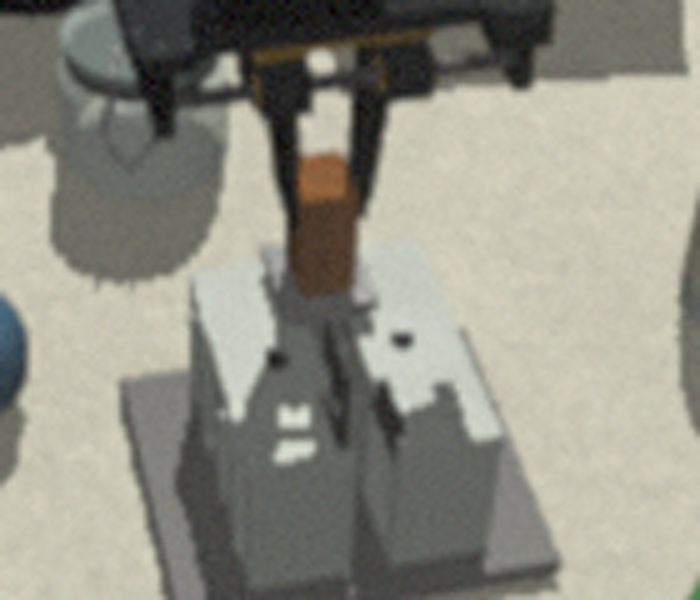

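Both ends are widely open, near 19 mm, and the wedge stands upright in the left notch with its collar just above the top. It's time to release and retreat.

move_arm(claw=70, moves=[0, 0, 0, 0, 0, 0, 0, 0, 0, 0, 0, 0, 0, 0, 0, 0, 0, 0, 0, 0, 0, 0, 0, 0])

```text
t: 18.08
eef_pos: [543.6, 192.7, 118.6]
tcp_rot: [-3.142, 0.0, 1.677]
ft_force: [0.5, 0.5, 0.1]
opening: 0.736
grip_force: 0.0
```

move_arm(moves=[0, 0, -0.1, 0, 0, 0, -0.2, 0, 0, 0, -0.3, 0, 0, 0, -0.2, 0, 0, 0, 0, 0, 0, 0, 0, 0])

```text
t: 18.82
eef_pos: [543.3, 192.6, 238.3]
tcp_rot: [-3.141, 0.0, 1.677]
ft_force: [0.5, 0.5, -0.1]
opening: 0.739
grip_force: 0.0
```

Run:
```python
from h import *
a=viewer.read_camera("side")[:,:,::-1]
cv2.imwrite("pics/s6c.png",cv2.resize(a[120:240,220:360],(700,600),interpolation=2))
```

```text
(no output)
```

View pics/s6c.png

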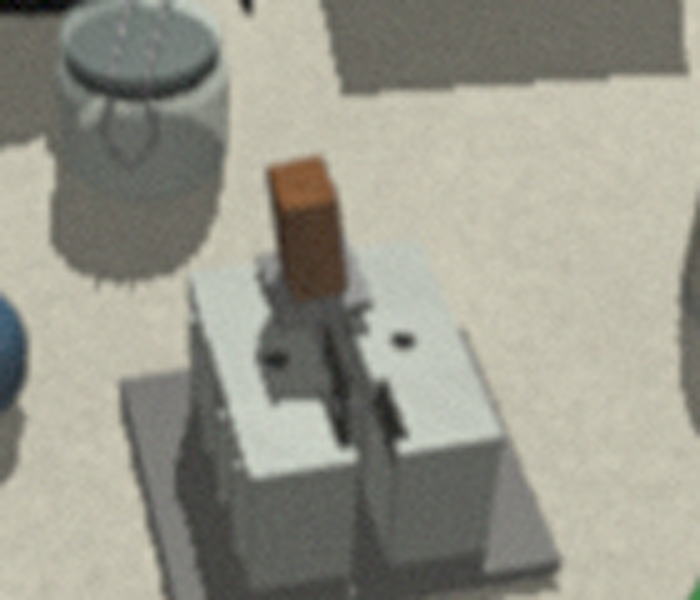

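After release the handle leans about 8 degrees towards -x: its top moved from (325,163) to (297,170) in the crop. That is close to the limit. I'll regrip, which squares it up, press until the collar seats flat, and release again.

move_arm(claw=95, moves=[0, 0, 0, 0, 0, 0, 0, 0, 0, 0, 0.2, 0, 0, 0, 0.3, 0, 0, 0, 0.2, 0, 0, 0, 0.1, 0, 0, 0, 0, 0])

```text
t: 19.75
eef_pos: [543.5, 192.6, 118.1]
tcp_rot: [-3.14, 0.0, 1.677]
ft_force: [-0.2, -0.3, 0.2]
opening: 1.0
grip_force: 0.0
```

move_arm(claw=0, moves=[0, 0, 0, 0, 0, 0, 0, 0, 0, 0, 0, 0, 0, 0, 0, 0, 0, 0, 0, 0, 0, 0, 0, 0, 0, 0, 0, 0, 0, 0, 0, 0, 0, 0, 0, 0, 0, 0, 0, 0])

```text
t: 21.0
eef_pos: [543.6, 192.7, 118.5]
tcp_rot: [-3.142, 0.0, 1.677]
ft_force: [0.5, 1.0, -1.9]
opening: 0.294
grip_force: 30.0
```

move_arm(moves=[0, 0, 0.01, 0, 0, 0, 0.01, 0, 0, 0, 0.01, 0])

```text
t: 21.38
eef_pos: [545.1, 192.2, 117.0]
tcp_rot: [3.137, 0.001, 1.677]
ft_force: [-4.5, -8.9, 32.9]
opening: 0.294
grip_force: 30.1
```

move_arm(moves=[0, 0, 0, 0, 0, 0, 0, 0])

```text
t: 21.62
eef_pos: [545.2, 192.2, 117.0]
tcp_rot: [3.137, 0.001, 1.677]
ft_force: [-1.5, -6.9, 26.0]
opening: 0.292
grip_force: 30.0
```

Run:
```python
from h import *
a=viewer.read_camera("side")[:,:,::-1]
print(monitor.state()["moment"])
cv2.imwrite("pics/s7c.png",cv2.resize(a[140:200,250:320],(700,600),interpolation=2))
```

```text
[-1.05  0.45 -0.  ]
```

View pics/s7c.png

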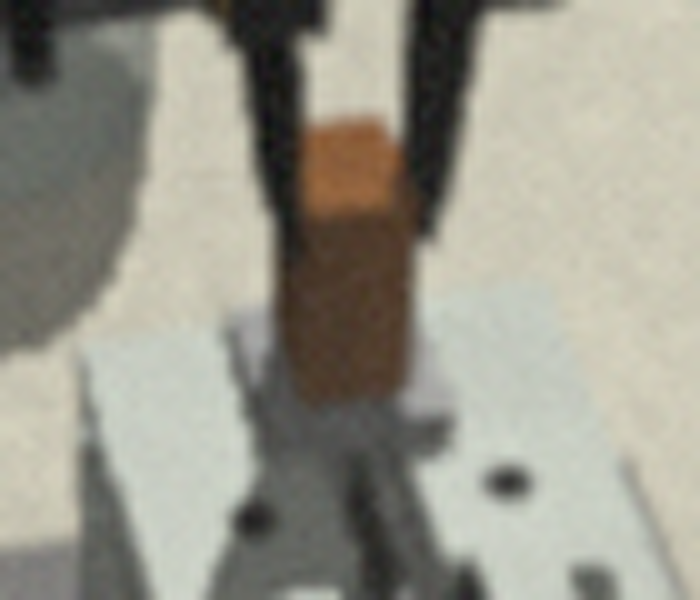

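move_arm(moves=[0, 0, -0.007, 0, 0, 0, -0.007, 0, 0, 0, 0, 0])

```text
t: 22.05
eef_pos: [544.9, 192.4, 117.2]
tcp_rot: [3.138, 0.0, 1.677]
ft_force: [2.6, -4.1, 9.3]
opening: 0.291
grip_force: 30.0
```

move_arm(claw=95, moves=[0, 0, 0, 0, 0, 0, 0, 0, 0, 0, 0, 0, 0, 0, 0, 0, 0, 0, 0, 0, 0, 0, 0, 0, 0, 0, 0, 0])

```text
t: 22.92
eef_pos: [543.6, 192.7, 116.2]
tcp_rot: [-3.142, 0.0, 1.677]
ft_force: [-0.0, 0.1, 0.2]
opening: 0.968
grip_force: 0.0
```

move_arm(moves=[0, 0, -0.1, 0, 0, 0, -0.2, 0, 0, 0, -0.3, 0, 0, 0, -0.3, 0, 0, 0, -0.1, 0, 0, 0, 0, 0])

```text
t: 23.68
eef_pos: [543.7, 192.7, 267.0]
tcp_rot: [3.14, -0.0, 1.677]
ft_force: [0.2, -0.2, -0.8]
opening: 0.997
grip_force: 0.0
```

Run:
```python
from h import *
def handle(f,k,x0,y0):
    # brown handle: fitted axis direction in crop pixels -> image px
    hsv=cv2.cvtColor(f,cv2.COLOR_BGR2HSV)
    m=cv2.inRange(hsv,(3,85,40),(18,255,255))
    n,l,s,c=cv2.connectedComponentsWithStats(m)
    j=1+np.argmax(s[1:,4]); ys,xs=np.where(l==j)
    r=cv2.minAreaRect(np.c_[xs,ys].astype(np.float32))
    rows=[]
    for y in np.linspace(ys.min()+.15*np.ptp(ys),ys.max()-.15*np.ptp(ys),9).astype(int):
        rows.append((y,xs[ys==y].mean()))
    sl=np.polyfit(*np.array(rows).T,1)[0]
    print(s[j],c[j]/k+[x0,y0],"dx/dy",round(sl,3),"rect",r[1],r[2])
b=viewer.read_camera("side")[:,:,::-1]; cv2.imwrite("pics/fin.png",b)
c=cv2.resize(b[120:240,220:360],(700,600),interpolation=2)
for nm,f in (("grip upright",cv2.imread("pics/s5c.png")),("tilted",cv2.imread("pics/s6c.png")),("now",c)):
    print(nm);handle(f,5,220,120)
p=np.array([544,192.8,92.]);a1,a2=pix("side",p+[0,0,8]),pix("side",p+[0,0,68]);print("vertical dx/dy",(a2-a1)[0]/(a2-a1)[1],a1,a2)
for t in (.1,.2):
    q=pix("side",p+[-68*np.sin(t),0,68]);q0=pix("side",p+[-8*np.sin(t),0,8]);print(t,(q-q0)[0]/(q-q0)[1])
```

```text
grip upright
[ 291  154   71  140 7711] [284.67 164.42] dx/dy -0.043 rect (68.21478271484375, 140.42459106445312) 2.862405300140381
tilted
[ 269  158   74  141 7312] [281.51 165.26] dx/dy 0.145 rect (136.4217529296875, 60.510231018066406) 80.19390869140625
now
[ 291  162   65  138 7625] [284.39 165.76] dx/dy 0.025 rect (137.0, 64.0) 90.0
vertical dx/dy -0.03637984292182042 [283.1 176.1] [283.81 156.71]
0.1 0.09808185197272166
0.2 0.23398858063793535
```

move_arm(moves=[-0.2, 0, 0, 0, -0.4, 0, 0, 0, -0.4, 0, 0, 0, -0.4, 0, 0, 0, -0.4, 0, 0, 0, -0.2, 0, 0, 0, 0, 0, 0, 0, 0, 0, 0, 0])

```text
t: 24.72
eef_pos: [574.9, -105.0, 265.1]
tcp_rot: [-3.14, -0.001, 1.677]
ft_force: [-1.0, 1.0, 0.4]
opening: 1.001
grip_force: 0.0
```

Run:
```python
from h import *
im={n:viewer.read_camera(n)[:,:,::-1] for n in ("side","top")}
ex=np.array([.9949,.1005,0]);ey=np.array([-.1005,.9949,0]);o=np.array([548.2,151.3,92.])
xs=np.arange(-24,25,2.)
print("x",xs.astype(int))
for n in im:
  f=im[n].max(2).astype(np.float32)
  for y in (-68,-65,-10,0,10,66):
    P=np.array([pix(n,o+x*ex+y*ey) for x in xs],np.float32)
    print(n,y,cv2.remap(f,P[None,:,0],P[None,:,1],1)[0].astype(int))
print(monitor.state()["eef_pos"])
```

```text
x [-24 -22 -20 -18 -16 -14 -12 -10  -8  -6  -4  -2   0   2   4   6   8  10
  12  14  16  18  20  22  24]
side -68 [175 173 180 185 186 184 176 150 115  94  99 106 109 109 103  89  75  84
  73  56  49  48  49  48  48]
side -65 [211 209 213 217 220 217 206 184 130  98  94 103 109 107 103  87  76  87
  88  68  51  47  50  52  48]
side -10 [105 109 110 109 109 109 107 100  84  57  45  46  51  49  47  48  45  43
  44  43  39  72  99 100  76]
side 0 [ 90 107 111 110 108 108 108 102  78  55  47  46  48  42  50  49  47  45
  44  46  45  46  48  53  68]
side 10 [102 108 108 108 108 110 107  98  91  78  60  46  43  42  48  48  48  47
  45  42  44  44  42  44  49]
side 66 [198 165 139 155 172 174 163 122  90  72  71  72  57  48  45  43  44  45
  46  47  42  48  49  47  47]
top -68 [153 153 151 151 148 147 140 120  92  65  47  47  47  48  48  52  60  83
 113 134 145 150 150 156 155]
top -65 [170 170 170 167 164 160 151 130 100  68  51  49  49  52  55  56  63  88
 120 144 157 162 166 169 170]
top -10 [ 89  87  88  87  87  84  79  71  57  38  31  34  46  57  59  58  61  89
 123 152 169 171 173 174 173]
top 0 [ 62  76  83  86  87  85  79  63  41  24  15  14  26  40  42  49  62  87
 121 151 167 172 173 171 162]
top 10 [ 92  87  86  88  88  87  82  71  59  49  37  25  31  43  53  56  61  85
 122 147 160 166 169 172 171]
top 66 [156 144 134 132 131 131 130 124 112 102  98 103 108 110 110 109 111 112
 112 114 118 121 123 128 136]
[ 575.15 -104.51  265.74]
```

```bash
python3 -c "
from cell import order
print(order.job_done())"
```

```text
the job is handed in; nothing more can be done
None
```

Job handed in: seam about 19.6 mm by the right end and about 20 mm at mid-seam (left end hidden by the wedge), wedge let go in the left notch about 3° off upright on an image estimate, no verdict returned; I viewed 11 pictures, one over the limit of 10.

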